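Fit the drive hub to the injection pump shaft

ROBOT

A 6-joint arm with a two-finger parallel gripper is mounted at the origin on the work surface. World frame = base frame: x ahead of the robot, y to its left, z up, the work surface at z = 0. Lengths are in m, angles in rad, forces in N, time in s.
With the tool pointing down it reaches from about 0.275 to 0.725 m from the base axis. Payload 5.6 kg.
Tool frame: the origin (TCP) lies at the very end of the fingers, on their centre line; the grasp point (between the pads) lies r.pinch_z behind it (r.pinch_z is the distance from the TCP to the grasp point, in m); z points along the fingers, y is the line along which they close (so a half turn about z gives the same grasp; the last joint's range is limited). The gripper opens to 85 mm and grips with 20 to 120 N. Pads are 22 mm wide; open, the fingers measure 114 mm over their backs; the gripper's body (76 mm by 85 mm) begins 54 mm behind the grasp point. The pads swing forward as they close: fully open they stand 13 mm farther back than shut.
Start: joints at [1.513, 0.255, 0.108, 0, -1.424, -0.285], TCP at [0.185, 0.518, 0.211] pointing down, gripper open.
Joint ranges: [-2.95, 2.95], [-1.21, 1.97], [-1.09, 1.5], [-2.87, 1.71], [-2.94, -0.07], [-3.05, 3.05]. Speed limits (rad/s): [2.57, 2.57, 3.14, 3.14, 3.14, 3.14].

INTERFACE

Orientations are given as a unit quaternion [x, y, z, w].
In Python, from plant import r, read_camera, camera_info, models gives the robot as it stands.
- The arm moves only by the tool jog_arm, never from a script. Its argument "steps" is one flat list of numbers, 5 for each row, row after row: the shift along the tool's x, y, z each as a share of 300 mm, from -1 to 1, then the turn about the tool's z as a share of pi/2 rad, from -1 to 1, then the gripper command: -1 is shut, 1 is fully open, values between are in proportion. In form: [x, y, z, twist, jaw, x, y, z, twist, jaw, ...]. A call has 1 to 5 rows; each row shifts and turns the commanded pose from where the row before left it, along the tool's axes as they then stand; what a row does not reach is not made up. A row lasts 1/8 s, in which the tool goes at most 62.5 mm and 10.7 degrees, less where a joint would pass 70% of its speed; a pose out of reach is approached as far as the arm can. A call with a number of a shift or a turn outside -1 to 1 is refused whole. A call with a gripper value outside its range is refused whole. The fingers move at their own pace and stop on an object; "newtons" is the grip in N (left out, the last holds). Time passes only in rows, so rows that do not move let the fingers close. It gives the time, the measured TCP pose, the force, the opening and the grip force at its end, in the units of the state.
- r.get_state(): the state, without advancing time (a new reading comes with each control period).
- read_camera(name): name is "side" or "top" or "wrist"; returns the picture (384x512x3 uint8, red, green, blue); there is no depth.
- camera_info(name): a dict with "vfov" (degrees; the focal length in pixels is half the picture's height over the tangent of half this angle, whatever the lens; pixels are square), "cx", "cy" (the principal point, pixels), "R" (3x3) and "t" (3): a world point X has camera coordinates R X + t. Camera axes: x right, y down, z forward; pixel columns grow to the right and rows downward; lengths in m; the calibration is good to about 2 mm. The wrist camera is an equidistant fisheye: a pixel r from the principal point sees the ray r / f radians off the axis. A picture is of the moment at which its call begins: read the wrist's pose just before it. camera_info takes no time and is no camera call; for the wrist camera it gives the pose at the moment of the call.
- r.job_done(): hands the job in; it is judged then, once.
Trained networks look in the newest picture that a camera, given by its name, has taken for a name from the list of things; names that differ only in an ending like _2 or _b are one class to them, and where a whole thing is asked for, a point or a joint stands for the part that bears it (a point fixed in the world has none). Each returns a list of dicts, best first, with "confidence" (0 to 1); they miss things now and then, are a little off and sometimes report something else, mostly with a low value. They report only what shows in the picture. A call takes as long as a camera call. They do not tell look-alikes from the thing itself.
- models.spot_in(camera, thing): "uv" ([column, row] in pixels, amid what is visible of it).
- models.outline_of(camera, thing): "mask" (384x512 bool, what is visible of it) and "uv" ([column, row] in pixels, amid what is visible of it).
- models.landmark_of(camera, thing): "uv" ([column, row] in pixels: a listed point, or the origin of a listed thing).
The state is a dict: "clock": time; "joints": joint angles; "qd": joint speeds; "effort": joint torques, N m; "tool_pos": TCP position; "tool_rot": TCP orientation; "wrist_force": force on the tool from outside, world axes, zero at the start; "torque": the same for the moment, N m; "width": finger opening in m; "grasp_force": force on a finger pad.
Only numpy, scipy, OpenCV 4.12 (cv2) and the standard library are available. Lean on these libraries where they do the work, as an engineer would, in place of code of your own. Each camera call takes 0.05 s, during which the arm holds its last target. There are 200 camera calls.

TASK

Lift the square keeper bar out of the two open brackets of the coupling rack and lay it flat on the bench. Then take the flanged drive hub off its peg and put it, flange first, on the pump's sloping drive shaft, turning it until its keyway drops over the key, and slide it fully home against the shaft's shoulder and let go. Leave the jaw coupling on its peg and do not disturb the injector, the nut and the parts tray.

Things in the scene. Friction and masses are not known exactly. Their poses are not given: they have to be found in the camera images.
- rack: Grey steel coupling rack fixed to the bench: base plate 90 x 300 x 10 mm, origin at the centre of its underside, z up, y along its length. Round pegs 18 mm in diameter stand 28 mm above the plate at y = +55 and -55 mm, each carrying one coupling part that sits on the plate. At y = +138 and -138 mm stand two brackets, 46 mm wide (x), 6 mm thick (y), 80 mm high.
- bar_center (a point): Centre of the keeper bar: loose plain square steel bar, 12 x 12 mm, 300 mm long along its own y, 0.33 kg. It lies in the brackets' open-topped slots (16 mm wide, 20 mm deep), about 6 mm above the coupling parts, centre 66 mm above the bench. On the bench its centre is 6 mm up.
- hub_center (a point): Centre (on the axis, half-way up) of the flanged drive hub, plain steel, 44 mm high, 0.65 kg. The lower 12 mm are a flange 72 mm in diameter, above it a round boss 50 mm in diameter, 32 mm high, to grip. z: its axis, upwards from flange to boss; x: towards its keyway. It starts flange down on either peg of the rack, turned at any angle.
- hub_keyway (a point): Mouth of the hub's keyway in the top face of the boss, 16 mm from the axis on the hub's own +x side, 44 mm above its underside; axes as hub_center. The bore is 27 mm in diameter and goes right through; the keyway, 11 mm wide and 5 mm deep, runs its whole length. A 12 mm wide notch in the flange's rim is in line with it.
- shaft_home (a point): Where hub_center lies once the hub is fully home: on the pump shaft's axis, 22 mm beyond the face of the shoulder (40 mm in diameter) on which the flange then rests. z: outwards along the shaft, which leans 30 degrees from vertical, roughly towards the robot. x: towards the side of the shaft on which the key is. The shaft turns in the pump only against stiff friction (2 N m).
- shaft_end (a point): Tip of the shaft's nose, on its axis, 36 mm beyond shaft_home; same axes. The nose is 18 mm in diameter for 8 mm, then widens over 10 mm to the full 25 mm, which go down to the shoulder, 58 mm below the tip.
- key_end (a point): Upper end of the key, 14 mm from the shaft's axis towards x; axes as shaft_home. The key is a dark steel bar 8 mm wide, standing 4 mm out of the shaft, from 4 to 32 mm above the shoulder. A hub that is not lined up stops on this end, 32 mm short of home.
- pump: Injection pump, cast aluminium with three radial heads, held leaning on a fixture bolted to the bench. Origin at the centre of the underside of its base plate (150 x 130 mm). It does not move, and along the shaft all of it lies below the shoulder (150 mm above the bench); its highest point is 170 mm above the bench.
- jaw_center (a point): Three-jaw coupling half (bystander), steel, 58 mm in diameter, 44 mm high with the three jaws on its top, on the rack's other peg. This point is on its axis, half-way up.
- injector: Injector body (bystander) standing on the bench beyond the work: stepped steel cylinder, 36 mm in diameter at the foot, 114 mm tall; origin at the foot's centre.
- shaft_nut: Hexagon nut with washer (bystander), 36 mm across, 16 mm high, lying on the bench; origin under its centre.
- parts_tray: Grey plastic tray with compartments (bystander), 80 x 200 x 45 mm, on the bench beyond the work; origin under its centre.
Not all that is in view belongs to the job. What is shaped like the part that bears hub_center but red or yellow is not meant.

How it is judged:
On the way:
1. the keeper bar lies flat on the bench while the drive hub and the jaw coupling are still on their pegs (height (world z) of bar_center below 0.015 m and angle between bar_center's own y axis and vertical above 1.5 rad and distance of each of hub_center, jaw_center from where it was at the start of the episode below 0.015 m), for 0.2 s.
At the end, for the whole second after the job is handed in: The drive hub is on the shaft, flange to the pump, keyway over the key, its centre within 3 mm of home and its axis within 4 degrees, released, at rest. The keeper bar lies flat on the bench (centre below 15 mm). The jaw coupling is on its peg, within 15 mm of its start (distance between hub_center and shaft_home below 0.003 m and angle between the z axis of hub_center and the z axis of shaft_home, either way round below 0.07 rad and angle between the x axis of hub_center and the x axis of shaft_home, either way round below 0.3 rad and angle between hub_center's own z axis and vertical below 0.8 rad and linear speed of drive_hub below 0.02 m/s and height (world z) of bar_center below 0.015 m and angle between bar_center's own y axis and vertical above 1.5 rad and distance of jaw_center from where it was at the start of the episode below 0.015 m); the robot touches nothing.
It fails at once if the jaw coupling is taken off its peg (distance of jaw_center from where it was at the start of the episode above 0.03 m).
It fails at once if the injector is pushed or knocked over (distance of injector from where it was at the start of the episode above 0.025 m or angle between injector's own z axis and vertical above 0.3 rad).
It fails at once if the nut is pushed away (distance of shaft_nut from where it was at the start of the episode above 0.025 m).
It fails at once if the parts tray is pushed away (distance of parts_tray from where it was at the start of the episode above 0.025 m).
It also fails if it takes over 69 s, if anything falls off the work surface, if the arm or the gripper's body presses on something with over 40 N, if the wrist force passes 120 N, or if a joint passes its speed limit or range.

## Working session

There is one attempt and no reset: what is moved stays moved. The work goes in short steps, Python scripts to look and compute and a tool call to move; the robot and the scene stay as the last step left them, time stands still between calls to the robot, and variables do not carry over. Pictures are saved under pics/ and viewed, at most 10 in all, crops included, and the job is handed in when it is done.

Besides the shell and the picture viewer there is one more tool, called after "Request:" as name(argument=value, ...) on one line, values as JSON. jog_arm: Moves the arm, as the interface text tells. Its arguments: {"type":"object","properties":{"steps":{"type":"array","items":{"type":"number","minimum":-1,"maximum":1}},"newtons":{"type":"number"}},"required":["steps"]}

```bash
mkdir -p pics; ls; cat > h.py <<'E'
import numpy as np, cv2
from plant import r, read_camera, camera_info, models
def save(n,im,s=1,crop=None):
    if crop: im=im[crop[1]:crop[3],crop[0]:crop[2]]
    cv2.imwrite('pics/'+n,cv2.resize(im[:,:,::-1],None,fx=s,fy=s,interpolation=cv2.INTER_CUBIC))
def ray(ci,uv,fish=False):
    f=192/np.tan(np.radians(ci['vfov'])/2); d=np.array([uv[0]-ci['cx'],uv[1]-ci['cy']])
    if fish:
        rr=np.linalg.norm(d); th=rr/f; v=np.r_[d/max(rr,1e-9)*np.sin(th),np.cos(th)]
    else: v=np.r_[d/f,1.]
    R=np.array(ci['R']); t=np.array(ci['t']); v=R.T@v
    return -R.T@t, v/np.linalg.norm(v)
def atz(ci,uv,z,fish=False):
    o,v=ray(ci,uv,fish); return o+v*(z-o[2])/v[2]
def tri(rays):
    A=sum(np.eye(3)-np.outer(v,v) for o,v in rays); b=sum((np.eye(3)-np.outer(v,v))@o for o,v in rays)
    p=np.linalg.solve(A,b); return p,[float(np.linalg.norm((np.eye(3)-np.outer(v,v))@(p-o)))for o,v in rays]
E
python3 - <<'E'
from h import *
a=read_camera('top'); b=read_camera('side'); w=read_camera('wrist')
save('a.png',np.vstack([np.hstack([a,b])]),0.78)
save('w.png',w)
for n in ['rack','bar_center','hub_center','hub_keyway','shaft_home','shaft_end','key_end','jaw_center','pump','injector','shaft_nut','parts_tray']:
    for c in ['top','side','wrist']:
        print(n,c,[(np.round(d['uv']).tolist(),round(d['confidence'],2)) for d in models.landmark_of(c,n)[:3]])
print(r.pinch_z, r.get_state()); 
for c in ['top','side']: print(camera_info(c))
E
```

```text
pics
rack top []
rack side [([167.0, 244.0], 0.73), ([321.0, 176.0], 0.72)]
rack wrist []
bar_center top [([337.0, 201.0], 0.7)]
bar_center side [([320.0, 157.0], 0.95), ([333.0, 159.0], 0.52)]
bar_center wrist []
hub_center top [([239.0, 236.0], 0.82), ([246.0, 189.0], 0.72), ([316.0, 200.0], 0.68)]
hub_center side [([306.0, 180.0], 0.94), ([254.0, 225.0], 0.79)]
hub_center wrist []
hub_keyway top [([316.0, 205.0], 0.97), ([240.0, 231.0], 0.93), ([240.0, 187.0], 0.76)]
hub_keyway side [([246.0, 218.0], 0.82), ([316.0, 172.0], 0.7), ([288.0, 243.0], 0.64)]
hub_keyway wrist []
shaft_home top [([148.0, 237.0], 0.71), ([355.0, 201.0], 0.46)]
shaft_home side [([230.0, 284.0], 0.6), ([247.0, 171.0], 0.42)]
shaft_home wrist []
shaft_end top [([138.0, 241.0], 0.68)]
shaft_end side [([334.0, 160.0], 0.73), ([239.0, 279.0], 0.56), ([166.0, 242.0], 0.4)]
shaft_end wrist []
key_end top [([143.0, 231.0], 0.82)]
key_end side [([225.0, 274.0], 0.67)]
key_end wrist []
jaw_center top [([354.0, 202.0], 0.78)]
jaw_center side [([332.0, 160.0], 0.92)]
jaw_center wrist []
pump top [([166.0, 221.0], 0.76
[... 1013 characters left out ...]
e': array([-0.04416345, -0.04966645,  0.02415817]), 'grasp_force': 0.0, 'width': 0.08533009888316329}
{'vfov': 45.39369092936554, 'cx': 252.50119959708869, 'cy': 186.3252100230062, 'R': array([[-2.22488322e-02, -9.99738231e-01, -5.33464872e-03],
       [-9.80184277e-01,  2.28636069e-02, -1.96763916e-01],
       [ 1.96834379e-01,  8.51171435e-04, -9.80436384e-01]]), 't': array([-0.00744555,  0.66234325,  1.1475297 ])}
{'vfov': 47.6961160780064, 'cx': 260.57763784155304, 'cy': 187.94793494574122, 'R': array([[-0.82311787, -0.56755237, -0.01900723],
       [-0.3667627 ,  0.55687167, -0.74523759],
       [ 0.43354595, -0.60644724, -0.66652806]]), 't': array([0.52084936, 0.336537  , 0.69657023])}
```

View pics/a.png

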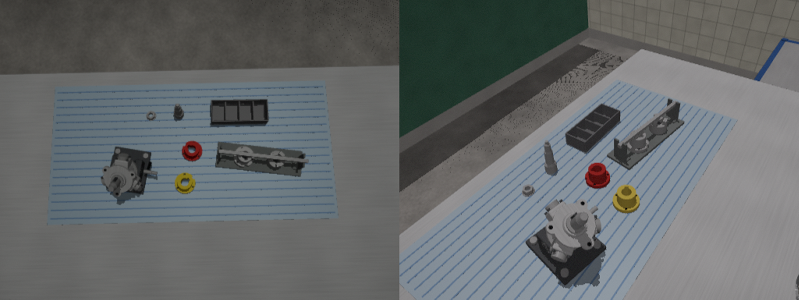

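The pictures show the pump with its inclined shaft (top 148,237) at the left. The red (246,189) and yellow (239,236) hubs are decoys standing on the bench. The rack at the right has the keeper bar, with the steel hub (316,200) and the jaw coupling (354,202) under it. The steel hub on the rack peg is the one meant; I'll confirm it in an enlarged crop.

```bash
python3 - <<'E'
from h import *
T=camera_info('top');S=camera_info('side')
def two(n,a,b):
    p,e=tri([ray(T,a),ray(S,b)]); print(n,np.round(p,4),np.round(e,4)); return p
two('hub',(316,200),(306,180)); two('keyway',(316,205),(316,172)); two('jaw',(354,202),(332,160)); two('bar',(337,201),(320,157))
h=two('home',(148,237),(230,284)); e=two('end',(138,241),(239,279)); k=two('key',(143,231),(225,274)); two('pump',(166,221),(209,315))
two('inj',(229,147),(196,216)); two('tray',(303,145),(248,172)); print('redT',atz(T,(246,189),.022),'yellowT',atz(T,(239,236),.022))
print('nut',atz(S,(167,246),0.0), (e-h)/np.linalg.norm(e-h), np.linalg.norm(e-h))
a=read_camera('top'); b=read_camera('side')
A=cv2.resize(a[165:235,265:405],None,fx=5,fy=5,interpolation=cv2.INTER_CUBIC)[:, :700]
B=cv2.resize(b[250:320,170:270],None,fx=3.5,fy=3.5,interpolation=cv2.INTER_CUBIC)
C=cv2.resize(a[190:260,105:205],None,fx=3.5,fy=3.5,interpolation=cv2.INTER_CUBIC)
save('b.png',np.vstack([A,np.hstack([B,C])]))
m=models.outline_of('top','bar_center')
for d in m[:2]:
    v,u=np.nonzero(d['mask']); c=np.c_[u,v]; l=cv2.fitLine(c.astype(np.float32),2,0,.01,.01).ravel(); print(d['confidence'],len(u),l,c[u.argmin()],c[u.argmax()])
    for p in (c[u.argmin()],c[u.argmax()]): print(atz(T,p,.072))
E
```

```text
hub [ 0.6292 -0.1941  0.0231] [0.0006 0.0006]
keyway [ 0.6056 -0.1891  0.0639] [0.0031 0.0031]
jaw [ 0.617  -0.2983  0.0235] [0.0039 0.0039]
bar [ 0.6189 -0.2424  0.0675] [0.0017 0.0017]
home [0.5269 0.2295 0.1622] [0.0016 0.0016]
end [0.5081 0.2393 0.2029] [0.0056 0.0056]
key [0.5356 0.2338 0.1873] [0.0021 0.0021]
pump [0.5894 0.2205 0.0045] [0.0074 0.0074]
inj [0.7877 0.0408 0.0073] [0.0009 0.0009]
tray [ 0.7925 -0.1701 -0.0085] [0.0016 0.0016]
redT [ 0.66374148 -0.00453565  0.022     ] yellowT [0.5357613 0.0167383 0.022    ]
nut [0.78469884 0.14082089 0.        ] [-0.40948892  0.21401665  0.8868572 ] 0.045955154583328536
0.79 546 [9.93306816e-01 1.15505755e-01 3.38069611e+02 2.00168503e+02] [281 192] [394 206]
[ 0.64384057 -0.09689896  0.072     ]
[ 0.59995557 -0.38952758  0.072     ]
```

View pics/b.png

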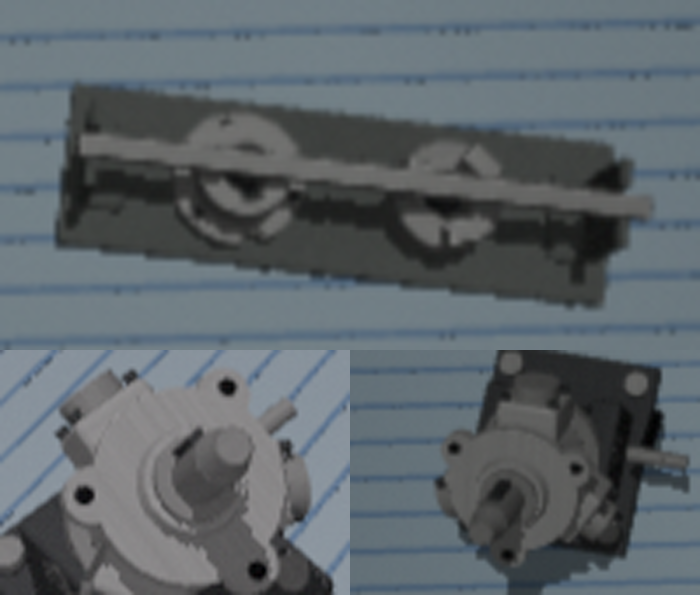

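The crop shows a flanged part with a round boss (about 314,200 in the top view) and, to its right, the three-jaw part (354,202). Candidates for the hub:
- Red (246,189): a decoy by colour.
- Yellow (239,236): a decoy by colour.
- Plain steel on the rack's left peg (314,200): this is the drive hub.

The shaft leans towards the robot and slightly left, with its dark key on the upper, far side. Bar first.

Request:
jog_arm(steps=[0.148,0.127,-0.1,0,1,0.148,0.127,0,0,1,0.148,0.127,0,0,1,0.148,0.127,0,0,1,0.148,0.127,0,0,1])

```text
clock: 2.72
tool_pos: [0.329, 0.2648, 0.24]
tool_rot: [0.985, -0.17, 0.0, -0.0]
wrist_force: [1.7, -0.6, -0.1]
width: 0.0854
grasp_force: 0.0
```

Request:
jog_arm(steps=[0.148,0.127,0,0,1,0.148,0.127,0,0,1,0.148,0.127,0,0,1,0.148,0.127,0,0,1,0.148,0.127,0,0,1])

```text
clock: 3.35
tool_pos: [0.4743, 0.0106, 0.24]
tool_rot: [0.985, -0.171, 0.0, -0.0]
wrist_force: [0.8, 1.6, -0.2]
width: 0.0853
grasp_force: 0.0
```

Request:
jog_arm(steps=[0.148,0.127,0,0,1,0.148,0.127,0,0,1,0.148,0.127,0,0,1,0.148,0.127,0,0,1,0.148,0.127,0,0,1])

```text
clock: 3.98
tool_pos: [0.6193, -0.2434, 0.2397]
tool_rot: [0.985, -0.171, 0.0, 0.0]
wrist_force: [1.5, 0.7, 1.1]
width: 0.0856
grasp_force: 0.0
```

Request:
jog_arm(steps=[0,0,0,0.11,0,0,0,0,0.11,0,0,0,0,0.11,0,0,0,0,0.11,0])

```text
clock: 4.47
tool_pos: [0.6186, -0.2417, 0.2395]
tool_rot: [0.868, -0.497, -0.0, 0.0]
wrist_force: [0.3, -0.1, 0.0]
width: 0.0427
grasp_force: 0.0
```

Request:
jog_arm(steps=[0,0,0,0.11,0,0,0,0,0.11,0,0,0,0,0.11,0,0,0,0,0.11,0])

```text
clock: 4.97
tool_pos: [0.6186, -0.2416, 0.2395]
tool_rot: [-0.648, 0.761, 0.0, -0.0]
wrist_force: [0.2, 0.6, 0.3]
width: 0.0427
grasp_force: 0.0
```

```bash
python3 - <<'E'
from h import *
W=camera_info('wrist'); w=read_camera('wrist'); save('w1.png',w,1.5)
for n in ['bar_center','hub_center','hub_keyway','jaw_center']:
    for d in models.landmark_of('wrist',n)[:2]:
        z={'bar_center':.066,'hub_center':.032,'hub_keyway':.054,'jaw_center':.032}[n]
        print(n,d['uv'],round(d['confidence'],2),atz(W,d['uv'],z,True).round(4))
for d in models.outline_of('wrist','bar_center')[:1]:
    v,u=np.nonzero(d['mask']); P=np.array([atz(W,p,.072,True)[:2] for p in np.c_[u,v]]); P=P[abs(P[:,1]+.2424)<.08]
    l=cv2.fitLine(P.astype(np.float32),2,0,.001,.001).ravel(); print(l, P.min(0),P.max(0))
E
```

```text
bar_center [254.9, 164.9] 0.77 [ 0.6182 -0.241   0.066 ]
hub_center [254.9, 204.6] 0.58 [ 0.6283 -0.1797  0.032 ]
hub_keyway [266.6, 204.2] 0.74 [ 0.6123 -0.1861  0.054 ]
jaw_center [250.2, 114.6] 0.66 [ 0.615  -0.2976  0.032 ]
[ 0.14565192  0.9893359   0.6187435  -0.2450491 ] [ 0.60170448 -0.32235911] [ 0.63540893 -0.16252012]
```

View pics/w1.png

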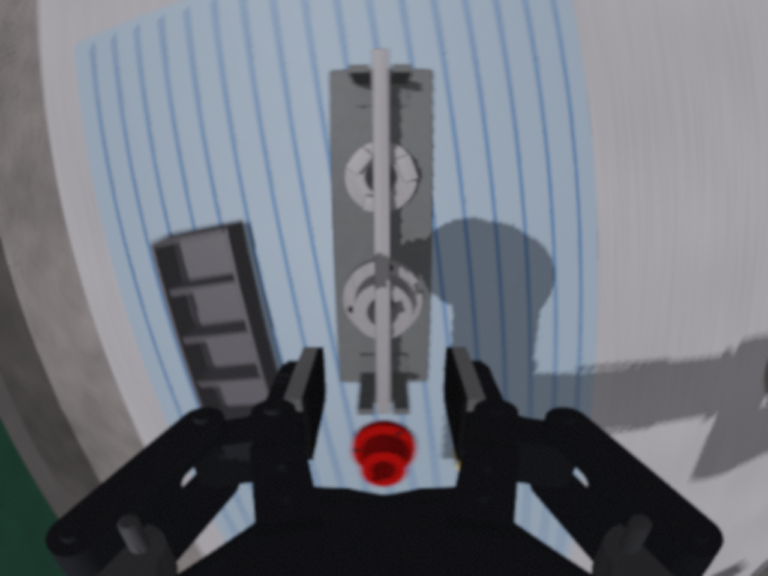

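The wrist view shows the bar running straight between the fingers (column about 381 of 768). The jaw coupling is at (381,177) and the hub at (383,298), with a gap between them for the fingers. I'm going down to grip.

Request:
jog_arm(steps=[0,0,0.155,0,0,0,0,0.155,0,0,0,0,0.155,0,0,0,0,0.15,0,0,0,0,0,0,0], newtons=50)

```text
clock: 5.9
tool_pos: [0.6157, -0.2408, 0.0513]
tool_rot: [-0.651, 0.759, 0.003, -0.002]
wrist_force: [0.5, -0.3, 0.4]
width: 0.0426
grasp_force: 0.0
```

Request:
jog_arm(steps=[0,0,0,0,-1,0,0,0,0,-1,0,0,0,0,-1,0,0,0,0,-1,0,0,0,0,-1])

```text
clock: 6.52
tool_pos: [0.6186, -0.2416, 0.0555]
tool_rot: [-0.651, 0.759, -0.0, 0.0]
wrist_force: [0.3, -0.1, -0.7]
width: -0.0001
grasp_force: 0.0
```

Request:
jog_arm(steps=[0,0,-0.06,0,-1,0,0,-0.07,0,-1,0,0,-0.1,0,-1,0,0,0,0,-1])

```text
clock: 7.02
tool_pos: [0.6202, -0.2422, 0.1274]
tool_rot: [-0.651, 0.759, -0.002, 0.002]
wrist_force: [-0.1, 0.4, 0.2]
width: 0.0001
grasp_force: 0.0
```

The fingers shut to zero, so the grip missed. Looking at what happened.

```bash
python3 - <<'E'
from h import *
W=camera_info('wrist'); w=read_camera('wrist'); s=read_camera('side')
save('c.png',np.hstack([cv2.resize(w[60:300,130:400],(400,356)),cv2.resize(s[90:240,240:400],(400,356))]))
T=camera_info('top');S=camera_info('side');st=r.get_state();print(st['tool_pos'])
read_camera('top')
for c,C in (('top',T),('side',S),('wrist',W)):
    R=np.array(C['R']);p=R@st['tool_pos']+C['t'];f=192/np.tan(np.radians(C['vfov'])/2);print(c,'tcp px',p[:2]/p[2]*f+[C['cx'],C['cy']],[(np.round(d['uv']),d['confidence']) for d in models.landmark_of(c,'bar_center')[:2]])
E
```

```text
[ 0.61849324 -0.24141268  0.12405619]
top tcp px [340.31048342 196.79782875] [(array([338., 201.]), 0.62)]
side tcp px [322.41181054 138.45519504] [(array([322., 159.]), 0.87), (array([225., 275.]), 0.53)]
wrist tcp px [256.33358461 227.97262927] [(array([256., 197.]), 0.97)]
```

View pics/c.png

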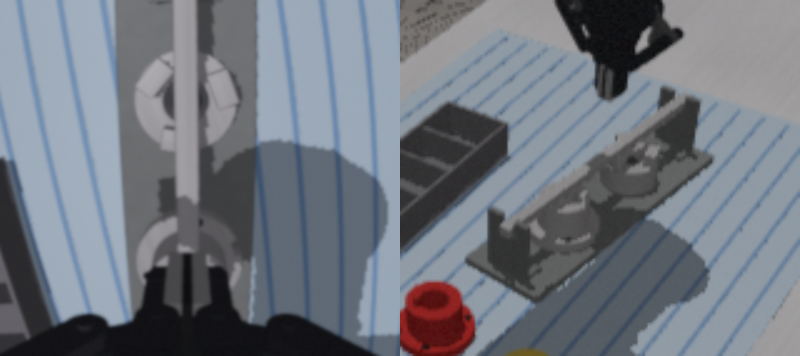

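The bar is undisturbed in its brackets, and the fingertips in the side view end some 15 mm above the TCP. So I closed too high; regrip with the grasp point at the bar's centre.

Request:
jog_arm(steps=[0,0,0,0,0,0,0,0,0,0,0,0,0,0,0,0,0,0.13,0,0,0,0,0.128,0,0])

```text
clock: 7.95
tool_pos: [0.6189, -0.2416, 0.0464]
tool_rot: [-0.65, 0.76, -0.001, 0.001]
wrist_force: [0.6, -0.6, -0.6]
width: 0.0426
grasp_force: 0.0
```

Request:
jog_arm(steps=[0,0,0,0,0,0,0,0,0,-1,0,0,0,0,-1,0,0,0,0,-1,0,0,0,0,-1])

```text
clock: 8.57
tool_pos: [0.6202, -0.2421, 0.0494]
tool_rot: [-0.651, 0.759, -0.002, 0.001]
wrist_force: [0.0, 0.6, 7.0]
width: 0.0094
grasp_force: 49.2
```

It pinched only the bar's top edge (9.4 mm wide, pushing up). Opening and going 13 mm lower.

Request:
jog_arm(steps=[0,0,0,0,0,0,0,0,0,0,0,0,0,0,0,0,0,0.045,0,0,0,0,0,0,0])

```text
clock: 9.2
tool_pos: [0.6172, -0.2412, 0.0311]
tool_rot: [-0.65, 0.76, 0.002, -0.001]
wrist_force: [-0.4, 0.1, -1.4]
width: 0.0428
grasp_force: 0.0
```

Request:
jog_arm(steps=[0,0,0,0,-1,0,0,0,0,-1,0,0,0,0,-1,0,0,0,0,-1,0,0,0,0,-1])

```text
clock: 9.82
tool_pos: [0.6189, -0.2417, 0.0336]
tool_rot: [-0.651, 0.759, -0.0, 0.0]
wrist_force: [0.2, -0.3, 0.7]
width: 0.0106
grasp_force: 49.8
```

The bar is gripped squarely now. Lifting it clear and carrying it towards the robot.

Request:
jog_arm(steps=[0,0,-0.05,0,-1,0,0,-0.08,0,-1,0,0,-0.1,0,-1,0,0,0,0,-1,0,0,0,0,-1])

```text
clock: 10.45
tool_pos: [0.6175, -0.241, 0.1006]
tool_rot: [-0.65, 0.76, 0.001, -0.0]
wrist_force: [-0.7, 0.2, -3.9]
width: 0.0108
grasp_force: 50.1
```

Request:
jog_arm(steps=[0,0.13,0,0,-1,0,0.13,0,0,-1,0,0.13,0,0,-1,0,0.13,0,0,-1,0,0.13,0,0,-1])

```text
clock: 11.08
tool_pos: [0.4232, -0.211, 0.1007]
tool_rot: [-0.65, 0.76, 0.001, -0.001]
wrist_force: [0.3, 0.3, -2.4]
width: 0.0106
grasp_force: 50.1
```

Request:
jog_arm(steps=[0,0,0.1,0,-1,0,0,0.1,0,-1,0,0,0.05,0,-1,0,0,0.03,0,-1,0,0,0,0,-1])

```text
clock: 11.7
tool_pos: [0.425, -0.2114, 0.0174]
tool_rot: [-0.65, 0.76, 0.001, -0.001]
wrist_force: [0.8, -0.1, -2.3]
width: 0.0106
grasp_force: 50.1
```

Request:
jog_arm(steps=[0,0,0.02,0,-1,0,0,0.02,0,-1,0,0,0,0,-1])

```text
clock: 12.08
tool_pos: [0.4255, -0.2115, 0.0059]
tool_rot: [-0.65, 0.76, 0.0, -0.0]
wrist_force: [-0.5, -0.2, -3.1]
width: 0.0107
grasp_force: 50.2
```

```bash
python3 - <<'E'
from h import *
s=read_camera('side'); read_camera('top'); st=r.get_state(); print(st['tool_pos'],st['wrist_force'])
C=camera_info('side');f=192/np.tan(np.radians(C['vfov'])/2)
for q in (st['tool_pos'],st['tool_pos']*[1,1,0]): 
    p=np.array(C['R'])@q+C['t'];uv=p[:2]/p[2]*f+[C['cx'],C['cy']];print(uv)
b=[models.landmark_of(c,'bar_center')[0]['uv'] for c in('top','side')]; print(b,tri([ray(camera_info('top'),b[0]),ray(C,b[1])]))
u,v=map(int,uv); x0=max(0,min(u-60,392)); y0=max(0,v-70); print(x0,y0); save('d.png',s[y0:y0+100,x0:x0+120],5)
E
```

```text
[ 0.42594911 -0.21167254  0.00640713] [-0.63530363 -0.52710436 -3.96190065]
[385.97707576 212.86113775]
[385.49904039 214.80990074]
[[314.9, 199.2], [386.9, 203.4]] (array([ 0.52473515, -0.19402448,  0.05797314]), [0.0993446675994259, 0.09934466759942572])
325 144
```

View pics/d.png

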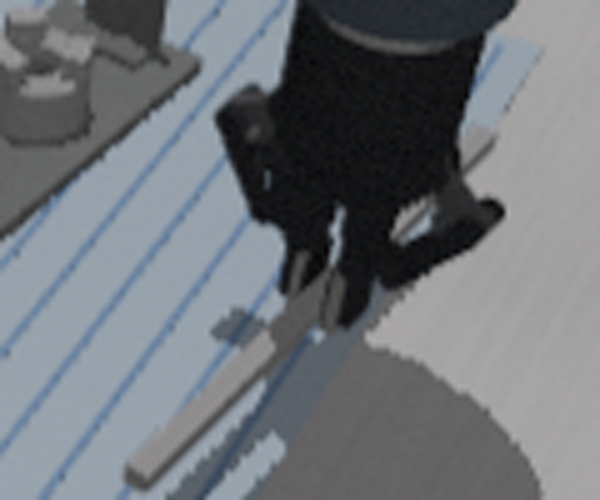

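The bar is level, some 15–20 mm above the bench judging by its shadow, with the fingertips just below it. I'll feel downwards.

Request:
jog_arm(steps=[0,0,0.01,0,-1,0,0,0.01,0,-1,0,0,0,0,-1])

```text
clock: 12.65
tool_pos: [0.4256, -0.2116, -0.0]
tool_rot: [-0.65, 0.76, 0.0, -0.0]
wrist_force: [0.4, -0.4, -2.4]
width: 0.011
grasp_force: 50.2
```

Request:
jog_arm(steps=[0,0,0.01,0,-1,0,0,0.01,0,-1,0,0,0,0,-1])

```text
clock: 13.02
tool_pos: [0.4256, -0.2116, -0.006]
tool_rot: [-0.65, 0.76, 0.0, -0.0]
wrist_force: [-0.3, -0.6, -3.2]
width: 0.0107
grasp_force: 50.2
```

Request:
jog_arm(steps=[0,0,0.01,0,-1,0,0,0.01,0,-1,0,0,0,0,-1])

```text
clock: 13.4
tool_pos: [0.4256, -0.2116, -0.012]
tool_rot: [-0.65, 0.76, 0.0, -0.0]
wrist_force: [0.5, 0.1, -3.4]
width: 0.0108
grasp_force: 50.2
```

Request:
jog_arm(steps=[0,0,0.007,0,-1,0,0,0.007,0,-1,0,0,0,0,-1])

```text
clock: 13.78
tool_pos: [0.4257, -0.2116, -0.0161]
tool_rot: [-0.65, 0.76, 0.0, -0.0]
wrist_force: [-0.9, 0.2, -3.0]
width: 0.0107
grasp_force: 50.2
```

Request:
jog_arm(steps=[0,0,0.007,0,-1,0,0,0.007,0,-1,0,0,0,0,-1])

```text
clock: 14.15
tool_pos: [0.426, -0.2116, -0.0196]
tool_rot: [-0.651, 0.759, -0.0, 0.0]
wrist_force: [-1.9, 1.4, 3.2]
width: 0.011
grasp_force: 54.2
```

Request:
jog_arm(steps=[0,0,0.007,0,-1,0,0,0,0,-1])

```text
clock: 14.4
tool_pos: [0.4261, -0.2117, -0.0197]
tool_rot: [-0.651, 0.759, -0.001, 0.0]
wrist_force: [-8.5, 7.1, 24.3]
width: 0.0107
grasp_force: 66.2
```

Contact: the fingertips touch the bench at a tool z of about -0.0195, so the real tips sit about 19.5 mm above the reported TCP. The bar is about 7 mm up. Releasing and backing off.

Request:
jog_arm(steps=[0,0,-0.013,0,-1,0,0,0,0,0,0,0,0,0,0,0,0,0,0,0,0,0,0,0,0])

```text
clock: 15.02
tool_pos: [0.4259, -0.2117, -0.0184]
tool_rot: [-0.651, 0.759, 0.0, -0.0]
wrist_force: [0.1, -0.0, 0.4]
width: 0.0428
grasp_force: 0.0
```

Request:
jog_arm(steps=[0,0,-0.08,0,0,0,0,-0.18,0,0,0,0,-0.18,0,0,0,0,-0.18,0,0,0,0,-0.18,0,0])

```text
clock: 15.65
tool_pos: [0.4255, -0.2115, 0.2235]
tool_rot: [-0.651, 0.759, -0.0, 0.0]
wrist_force: [1.7, -0.3, -0.5]
width: 0.0429
grasp_force: 0.0
```

```bash
python3 - <<'E'
from h import *
st=r.get_state(); print(st['clock'],st['tool_pos'],st['tool_rot'],st['joints'])
T=camera_info('top');S=camera_info('side');W=camera_info('wrist')
t=read_camera('top'); s=read_camera('side'); w=read_camera('wrist')
for n in ['bar_center','hub_center','hub_keyway','jaw_center']:
    for c in ('top','side','wrist'):
        for d in models.landmark_of(c,n)[:2]:
            z={'bar_center':.006,'hub_center':.032,'hub_keyway':.054,'jaw_center':.032}[n]
            print(n,c,np.round(d['uv'],1),round(d['confidence'],2),atz({'top':T,'side':S,'wrist':W}[c],d['uv'],z,c=='wrist').round(4))
save('e.png',np.vstack([cv2.resize(t[170:230,270:400],(780,360)),]))
E
```

```text
15.65 [ 0.42552439 -0.21153961  0.2235404 ] [-6.50509823e-01  7.59497824e-01 -9.62731134e-05  1.24464199e-04] [-1.30475535e-01  1.02147635e-01 -4.92199896e-02 -5.71082045e-05
 -1.41911910e+00 -2.38011354e-02]
bar_center side [388.7 212.7] 0.79 [ 0.421 -0.216  0.006]
bar_center wrist [261.8 156.6] 0.73 [ 0.4163 -0.2105  0.006 ]
hub_center top [315.4 197.7] 0.92 [ 0.6335 -0.1918  0.032 ]
hub_center top [244.4 190.1] 0.86 [ 6.589e-01 -3.000e-04  3.200e-02]
hub_center side [290.5 253.1] 0.97 [0.5362 0.0311 0.032 ]
hub_center side [305.8 179.7] 0.91 [ 0.6259 -0.1854  0.032 ]
hub_center wrist [123.2 206. ] 0.95 [ 0.6132 -0.1799  0.032 ]
hub_center wrist [213.4 315.7] 0.61 [0.528  0.0209 0.032 ]
hub_keyway top [317.6 203.2] 0.79 [ 0.6148 -0.1938  0.054 ]
hub_keyway top [240.8 188.5] 0.74 [0.6592 0.0088 0.054 ]
hub_keyway side [316.1 172.8] 0.84 [ 0.6061 -0.1982  0.054 ]
hub_keyway side [288.9 241. ] 0.79 [0.5465 0.0218 0.054 ]
hub_keyway wrist [200.5 319.8] 0.7 [0.5426 0.0083 0.054 ]
hub_keyway wrist [122.4 205.7] 0.56 [ 0.6018 -0.1871  0.054 ]
jaw_center top [354.8 203.8] 0.55 [ 0.6143 -0.297   0.032 ]
jaw_center side [334.6 158.6] 0.83 [ 0.606  -0.2982  0.032 ]
jaw_center wrist [109.3 122.5] 0.76 [ 0.6025 -0.2941  0.032 ]
```

View pics/e.png

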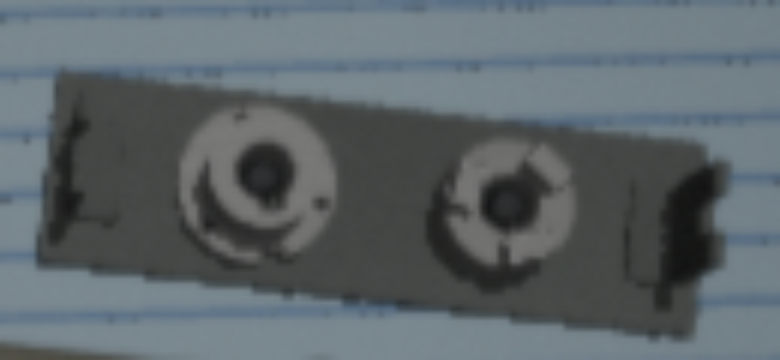

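The top view shows the bar gone from the rack. The hub's boss and bore are at crop (265,172) with the keyway at (272,200), pointing to about -x. The jaw coupling is at (508,203). Closer look from above the hub.

Request:
jog_arm(steps=[-0.037,-0.131,0,0,1,-0.037,-0.131,0,0,1,-0.037,-0.131,0,0,1,-0.037,-0.131,0,0,1,-0.037,-0.131,0,0,1])

```text
clock: 17.02
tool_pos: [0.6299, -0.1868, 0.2215]
tool_rot: [-0.651, 0.759, -0.0, -0.0]
wrist_force: [0.0, 0.7, 0.9]
width: 0.0855
grasp_force: 0.0
```

Request:
jog_arm(steps=[0,0,0.08,0,1,0,0,0,0,1])

```text
clock: 17.27
tool_pos: [0.6276, -0.1865, 0.195]
tool_rot: [-0.651, 0.759, 0.002, -0.002]
wrist_force: [-0.6, 0.2, -0.7]
width: 0.0855
grasp_force: 0.0
```

```bash
python3 - <<'E'
from h import *
W=camera_info('wrist'); w=read_camera('wrist'); st=r.get_state(); print(st['clock'],st['tool_pos'],st['tool_rot'])
for n in ['hub_center','hub_keyway']:
    for d in models.landmark_of('wrist',n)[:2]:
        z={'hub_center':.032,'hub_keyway':.054}[n]
        print(n,np.round(d['uv'],1),round(d['confidence'],2),atz(W,d['uv'],z,True).round(4))
d=models.outline_of('wrist','hub_center')[0]; v,u=np.nonzero(d['mask']); print(len(u),u.min(),u.max(),v.min(),v.max())
c=d['uv']; x0=int(c[0])-55;y0=int(c[1])-50; print(x0,y0)
for q in ((0.628,-.187,.054),(.628,-.187,.022)):
    p=np.array(W['R'])@q+W['t']; print(p)
# rectify: top-face plane z=.054 around guess
f=192/np.tan(np.radians(W['vfov'])/2)
def rect(w,W,z,cx,cy,h,n):
    g=np.linspace(-h,h,n); X=cx+g[::-1][:,None]+0*g; Y=cy-g[None,:]+0*g[:,None]
    P=np.stack([X,Y,0*X+z],-1)@np.array(W['R']).T+W['t']
    rho=np.hypot(P[...,0],P[...,1]); th=np.arctan2(rho,P[...,2])
    return cv2.remap(w,(W['cx']+f*th*P[...,0]/rho).astype(np.float32),(W['cy']+f*th*P[...,1]/rho).astype(np.float32),cv2.INTER_CUBIC)
save('f.png',np.hstack([rect(w,W,.054,.628,-.187,.04,400),rect(w,W,.022,.628,-.187,.04,400)]))
E
```

```text
17.325 [ 0.62801291 -0.18708267  0.19704199] [-6.50504332e-01  7.59501656e-01  6.83298850e-04 -9.38919698e-04]
hub_center [256.1 173.7] 0.77 [ 0.6262 -0.1779  0.032 ]
hub_center [258.2 294.3] 0.77 [ 0.6495 -0.0103  0.032 ]
hub_keyway [268.9 169.9] 0.96 [ 0.6115 -0.1857  0.054 ]
hub_keyway [331.1 303.8] 0.82 [0.5538 0.0083 0.054 ]
2735 224 285 135 197
202 111
[-0.00285977 -0.01809789  0.31356147]
[-0.00304796 -0.02778059  0.34406081]
```

View pics/f.png

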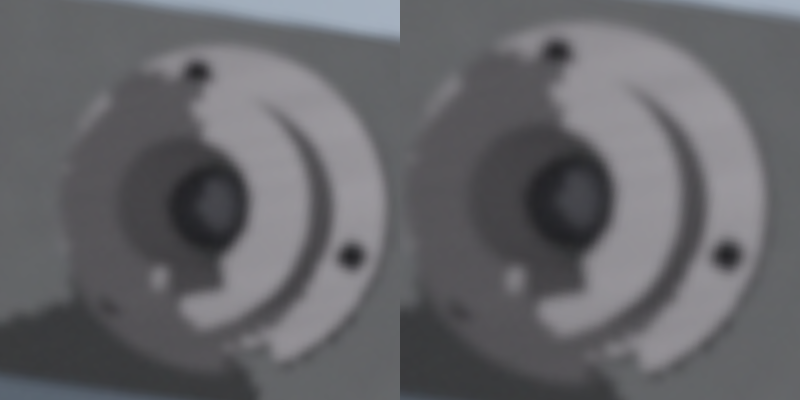

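Rectified view (left panel on the boss's top face, up = +x, right = -y): the bore centre is at about (185,205), and the keyway's floor and right wall are at (180–222,295). The flange holes at (197,72), (350,256) and about (105,310) agree with the keyway lying at azimuth about 188.5°, with the hub at (0.6275,-0.184). Next, a look at the shaft from above before gripping.

Request:
jog_arm(steps=[-0.152,0.069,-0.11,0,1,-0.152,0.069,-0.11,0,1,-0.152,0.069,-0.11,0,1,-0.152,0.069,0,0,1,-0.152,0.069,0,0,1])

```text
clock: 18.1
tool_pos: [0.5608, 0.0555, 0.2987]
tool_rot: [-0.65, 0.76, -0.001, 0.002]
wrist_force: [0.5, 0.6, -0.2]
width: 0.0853
grasp_force: 0.0
```

Request:
jog_arm(steps=[-0.152,0.069,0,0,1,-0.152,0.069,0,0,1,-0.152,0.069,0,0,1,0,0,0,0,1,0,0,0,0,1])

```text
clock: 18.73
tool_pos: [0.521, 0.1987, 0.2978]
tool_rot: [-0.651, 0.759, -0.0, 0.001]
wrist_force: [0.0, -0.7, 1.1]
width: 0.0855
grasp_force: 0.0
```

```bash
python3 - <<'E'
from h import *
cis={c:camera_info(c) for c in('top','side','wrist')}; ims={c:read_camera(c) for c in cis}; st=r.get_state(); print(st['clock'],st['tool_pos'],st['tool_rot'])
for n in ['shaft_home','shaft_end','key_end','pump']:
    rays=[]
    for c in cis:
        L=models.landmark_of(c,n)[:2]
        print(n,c,[(np.round(d['uv'],1).tolist(),round(d['confidence'],2)) for d in L])
        if L and (c!='side' or n!='shaft_end'): rays.append(ray(cis[c],L[0]['uv'],c=='wrist'))
    if len(rays)>1: p,e=tri(rays); print('   ',p.round(4),np.round(e,4))
m=models.landmark_of('wrist','shaft_home'); u,v=map(int,(m or [{'uv':(256,190)}])[0]['uv'])
save('g.png',ims['wrist'][max(0,v-55):v+55,u-70:u+70],5.4); print(u-70,max(0,v-55))
np.save('g.npy',ims['wrist']); import pickle; pickle.dump(cis,open('g.pkl','wb'))
E
```

```text
18.875 [0.52132191 0.19793064 0.29727113] [-6.49954254e-01  7.59973183e-01 -1.34933800e-04  4.59816541e-04]
shaft_home top [([147.2, 235.4], 0.5)]
shaft_home side [([232.9, 283.0], 0.92), ([314.6, 170.6], 0.51)]
shaft_home wrist [([253.1, 204.7], 0.9)]
    [0.5267 0.2298 0.1675] [0.0022 0.0035 0.0021]
shaft_end top [([140.2, 244.7], 0.59)]
shaft_end side [([238.4, 280.7], 0.89)]
shaft_end wrist [([85.8, 88.4], 0.45)]
    [0.4709 0.1436 0.5361] [0.0129 0.0129]
key_end top [([144.0, 230.9], 0.58)]
key_end side [([227.1, 273.7], 0.67)]
key_end wrist [([244.6, 209.7], 0.92)]
    [0.5356 0.2305 0.1844] [0.0035 0.003  0.0011]
pump top [([163.5, 218.3], 0.68)]
pump side [([211.0, 317.1], 0.85), ([250.3, 169.4], 0.5)]
pump wrist [([217.1, 164.2], 0.76)]
    [ 0.5898  0.2218 -0.0007] [0.0031 0.003  0.0058]
183 149
```

View pics/g.png

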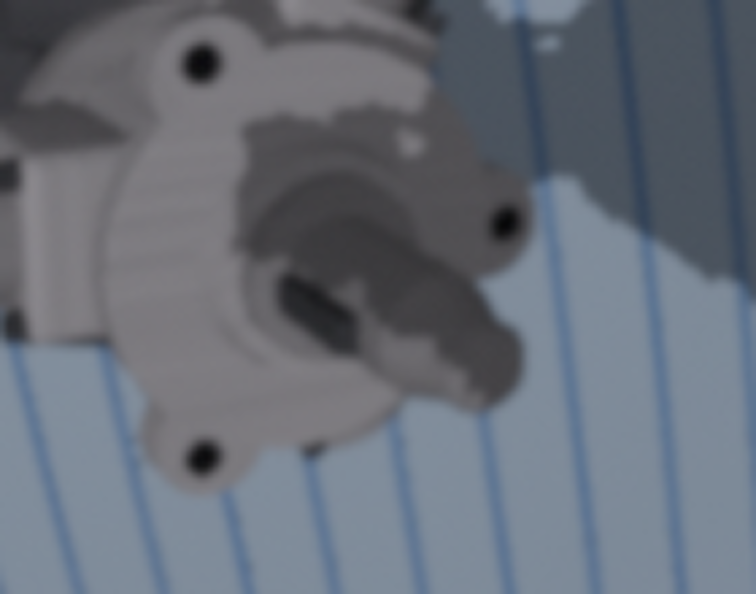

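The wrist view (right = -x, down = +y) shows the shaft nose tip at crop (487,370), the shoulder around (325,270), and the dark key from (290,288) to (342,337) on the far-left side. I'll fit the shaft model to all the views.

```bash
cat > fit.py <<'E'
from h import *
import pickle
from scipy.optimize import least_squares
from scipy.spatial.transform import Rotation as Ro
cis=pickle.load(open('g.pkl','rb')); w=np.load('g.npy')
def proj(ci,X,fish):
    P=np.array(ci['R'])@X+ci['t']; f=192/np.tan(np.radians(ci['vfov'])/2)
    if not fish: return P[:2]/P[2]*f+[ci['cx'],ci['cy']]
    rho=np.hypot(*P[:2]); return P[:2]/rho*f*np.arctan2(rho,P[2])+[ci['cx'],ci['cy']]
def frame(q):
    z=np.array([.5*np.cos(q[3]),.5*np.sin(q[3]),np.sqrt(.75)])
    h=np.cross([0,0,1],z); h/=np.linalg.norm(h)   # horizontal, perp to lean
    u=np.cross(h,z)                                # lies in lean plane
    return Ro.from_matrix(np.c_[u,h,z])*Ro.from_rotvec([0,0,q[4]])
pts=[('top',(147.5,236.2),(0,0,0)),('side',(232,283.5),(0,0,0)),('wrist',(253.1,204.7),(0,0,0)),
('top',(139,243),(0,0,.036)),('side',(238.5,280),(0,0,.036)),('wrist',(273.2,217.5),(0,0,.036)),
('top',(143.5,231),(.014,0,.010)),('side',(226,273.8),(.014,0,.010)),('wrist',(244.8,210),(.014,0,.010)),('wrist',(236.7,202.7),(.014,0,-.018))]
S={'top':.7,'side':.7,'wrist':1.}
def res(q):
    F=frame(q); e=[(proj(cis[c],q[:3]+F.apply(l),c=='wrist')-uv)*S[c] for c,uv,l in pts]
    return np.r_[np.ravel(e),(q[2]-.169)*500]
if __name__=='__main__':
    best=None
    for a in np.arange(-3,3.2,1):
        s=least_squares(res,[.527,.23,.169,2.6,a],loss='soft_l1')
        if best is None or s.cost<best.cost: best=s
    q=best.x; F=frame(q); print(best.cost,q.round(4),'lean az',np.degrees(q[3]),'key roll',np.degrees(q[4]))
    print(np.reshape(best.fun[:-1],(-1,2)).round(1)); np.save('q.npy',q)
    x,y,z=F.as_matrix().T; print('x',x,'z',z,'tip',q[:3]+.036*z)
    # upright hub: undo the 30 deg tilt about horizontal axis
    h=np.cross([0,0,1],z); h/=np.linalg.norm(h); xu=Ro.from_rotvec(-np.pi/6*h).apply(x); print('upright keyway az',np.degrees(np.arctan2(xu[1],xu[0])))
    im=w.copy(); im=cv2.resize(im,None,fx=5,fy=5,interpolation=cv2.INTER_CUBIC)
    def circ(rad,zz):
        t=np.linspace(0,2*np.pi,80); p=[proj(cis['wrist'],q[:3]+F.apply((rad*np.cos(a),rad*np.sin(a),zz)),True)*5+2 for a in t]
        cv2.polylines(im,[np.int32(p)],True,(255,0,0),1)
    for a in ((.009,.036),(.009,.028),(.0125,.018),(.0125,-.022),(.020,-.022)): circ(*a)
    p=[proj(cis['wrist'],q[:3]+F.apply(l),True)*5+2 for l in ((.0165,.004,.01),(.0165,-.004,.01),(.0165,-.004,-.018),(.0165,.004,-.018))]
    cv2.polylines(im,[np.int32(p)],True,(0,255,0),1)
    save('k.png',im[745:1295,915:1615])
E
python3 fit.py
```

```text
8.634084900272358 [0.5264 0.2317 0.1683 2.9358 3.2152] lean az 168.21175429581942 key roll 184.2192746869696
[[-1.   0.1]
 [-1.3 -0.4]
 [ 1.2  0.1]
 [ 1.5 -0.1]
 [-1.3 -1.7]
 [-0.3 -0.2]
 [ 0.9  1.2]
 [-0.1  0.5]
 [ 2.3  0.9]
 [-1.8 -0.8]]
x [ 0.86049348 -0.10442338  0.49864489] z [-0.48945466  0.10214762  0.8660254 ] tip [0.50881368 0.23539601 0.19946202]
upright keyway az -7.5689710172110045
```

View pics/k.png

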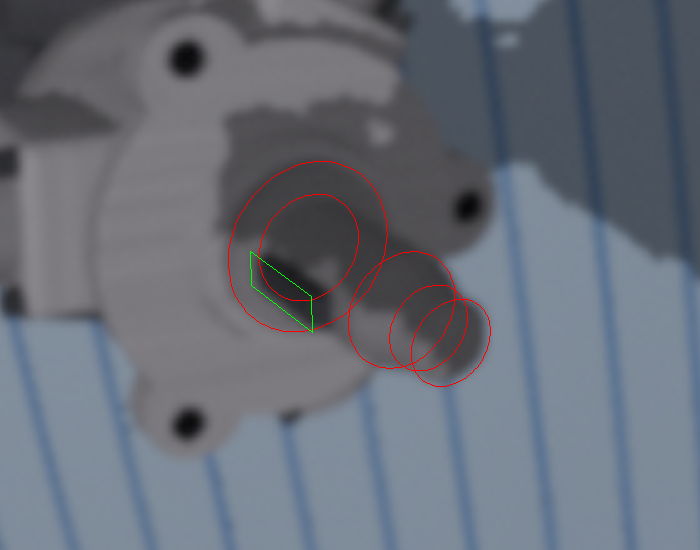

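The overlaid model fits the shaft and key well. The home point is at about (0.526,0.232,0.168), the lean azimuth is 168°, and the key is on the upper side. An upright hub therefore needs its keyway at azimuth -7.6°. With the tool x azimuth at -11.8° for placing, I pick at -175.7°.

Request:
jog_arm(steps=[0.15,-0.068,0,0,1,0.15,-0.068,0,0,1,0.15,-0.068,0,0,1,0.15,-0.068,0,0,1,0.15,-0.068,0,0,1])

```text
clock: 20.15
tool_pos: [0.5875, -0.0406, 0.2968]
tool_rot: [-0.651, 0.759, -0.0, 0.0]
wrist_force: [1.1, 0.7, -0.1]
width: 0.0855
grasp_force: 0.0
```

Request:
jog_arm(steps=[0.15,-0.068,0,0,1,0.15,-0.068,0,0,1,0.15,-0.068,0,0,1,0,0,0,0.107,1,0,0,0,0.107,1])

```text
clock: 20.78
tool_pos: [0.627, -0.1828, 0.296]
tool_rot: [-0.511, 0.859, 0.0, -0.0]
wrist_force: [0.3, 0.6, 0.6]
width: 0.0852
grasp_force: 0.0
```

Request:
jog_arm(steps=[0,0,0.11,0.107,1,0,0,0.11,0.107,1,0,0,0.11,0.107,1,0,0,0.11,0.107,1,0,0,0.11,0.107,1])

```text
clock: 21.4
tool_pos: [0.6269, -0.1818, 0.1306]
tool_rot: [-0.117, 0.993, -0.0, 0.0]
wrist_force: [0.0, 0.2, -0.3]
width: 0.0852
grasp_force: 0.0
```

Request:
jog_arm(steps=[0,0,0.107,0.107,1,0,0,0,0,1])

```text
clock: 21.65
tool_pos: [0.625, -0.1815, 0.0968]
tool_rot: [-0.037, 0.999, 0.001, -0.003]
wrist_force: [0.3, -0.0, 0.7]
width: 0.0854
grasp_force: 0.0
```

```bash
python3 - <<'E'
from h import *
from scipy.spatial.transform import Rotation as Ro
W=camera_info('wrist'); w=read_camera('wrist'); st=r.get_state(); R=Ro.from_quat(st['tool_rot']).as_matrix()
print(st['clock'],st['tool_pos'],np.degrees(np.arctan2(R[1,0],R[0,0])),st['joints'][5])
ds=models.outline_of('wrist','hub_center')
for n,z in (('hub_center',.032),('hub_keyway',.054)):
    for d in models.landmark_of('wrist',n)[:2]: print(n,np.round(d['uv'],1),round(d['confidence'],2),atz(W,d['uv'],z,True).round(4))
for q in ((.6275,-.184,.032),): print(R.T@(np.array(q)-st['tool_pos'])/.3)
E
```

```text
21.7 [ 0.6264948  -0.18199213  0.09922877] -175.67058024660105 -1.451875122760094
hub_center [255.5 200.1] 0.9 [ 0.628  -0.1818  0.032 ]
hub_center [433.  231.7] 0.76 [ 0.6497 -0.0067  0.032 ]
hub_keyway [445.5 248.1] 0.79 [ 0.6565 -0.0028  0.054 ]
hub_keyway [476.5 133.3] 0.79 [0.5486 0.0013 0.054 ]
[-0.00330055 -0.00687961  0.22409097]
```

Centred over the hub at the wanted angle (-175.7°). Descending and gripping the boss.

Request:
jog_arm(steps=[0.004,0,0.1,0,1,0,0,0.1,0,1,0,0,0.086,0,1,0,0,0,0,1], newtons=35)

```text
clock: 22.35
tool_pos: [0.625, -0.1819, 0.0131]
tool_rot: [-0.036, 0.999, 0.0, -0.001]
wrist_force: [0.6, -0.3, 0.9]
width: 0.0854
grasp_force: 0.0
```

Request:
jog_arm(steps=[0,0,0,0,-1,0,0,0,0,-1,0,0,0,0,-1,0,0,0,0,-1,0,0,0,0,-1])

```text
clock: 22.98
tool_pos: [0.6273, -0.1829, 0.0165]
tool_rot: [-0.036, 0.999, -0.001, 0.002]
wrist_force: [-1.5, -0.8, 6.3]
width: 0.0492
grasp_force: 36.3
```

The boss is gripped at 49 mm. Lifting off the peg, carrying to the shaft, and turning on the way.

Request:
jog_arm(steps=[0,0,-0.04,0,-1,0,0,-0.07,0,-1,0,0,-0.12,0,-1,0,0,-0.17,0,-1,0,0,-0.17,0,-1])

```text
clock: 23.6
tool_pos: [0.6247, -0.1813, 0.1856]
tool_rot: [-0.036, 0.999, 0.001, -0.001]
wrist_force: [1.3, -0.0, -5.9]
width: 0.0488
grasp_force: 37.9
```

Request:
jog_arm(steps=[0.01,0.06,-0.18,0,-1,0.025,0.11,0,0,-1,0.028,0.14,0,0,-1,0.028,0.14,0,0,-1,0.028,0.14,0,0,-1])

```text
clock: 24.22
tool_pos: [0.5759, -0.0063, 0.2382]
tool_rot: [-0.036, 0.999, 0.001, -0.001]
wrist_force: [0.4, -0.5, -5.6]
width: 0.049
grasp_force: 37.9
```

Request:
jog_arm(steps=[0.028,0.14,0,0,-1,0.028,0.14,0,0,-1,0.028,0.14,0,0,-1,0.028,0.14,0,0,-1,0.028,0.14,0,0,-1])

```text
clock: 24.85
tool_pos: [0.5188, 0.1998, 0.2383]
tool_rot: [-0.036, 0.999, 0.0, -0.001]
wrist_force: [0.5, 0.0, -6.3]
width: 0.049
grasp_force: 37.9
```

Request:
jog_arm(steps=[0.021,0.125,0,-0.107,-1,0,0,0,-0.107,-1,0,0,0,-0.107,-1,0,0,0,-0.107,-1,0,0,0,-0.107,-1])

```text
clock: 25.48
tool_pos: [0.5103, 0.2354, 0.2382]
tool_rot: [-0.443, 0.896, 0.0, -0.001]
wrist_force: [-0.4, -0.1, -6.0]
width: 0.0489
grasp_force: 38.2
```

Request:
jog_arm(steps=[0,0,0,-0.107,-1,0,0,0,-0.107,-1,0,0,0,-0.107,-1,0,0,0,-0.107,-1,0,0,0,-0.107,-1])

```text
clock: 26.1
tool_pos: [0.5103, 0.2353, 0.2382]
tool_rot: [0.77, -0.638, -0.001, 0.001]
wrist_force: [-0.2, 0.4, -5.4]
width: 0.0486
grasp_force: 38.2
```

Request:
jog_arm(steps=[0,0,0,-0.107,-1,0,0,0,-0.107,-1,0,0,0,-0.107,-1,0,0,0,-0.107,-1,0,0,0,-0.107,-1])

```text
clock: 26.72
tool_pos: [0.5103, 0.2353, 0.2382]
tool_rot: [0.963, -0.268, -0.001, 0.0]
wrist_force: [0.5, 0.4, -5.6]
width: 0.049
grasp_force: 38.2
```

Request:
jog_arm(steps=[0,0,0,-0.107,-1,0,0,0,-0.107,-1,0,0,0,0,-1])

```text
clock: 27.1
tool_pos: [0.5106, 0.2353, 0.2383]
tool_rot: [0.994, -0.107, -0.001, 0.0]
wrist_force: [0.0, 0.4, -6.1]
width: 0.0488
grasp_force: 38.2
```

```bash
python3 - <<'E'
from h import *
from scipy.spatial.transform import Rotation as Ro
cis={c:camera_info(c) for c in('top','side','wrist')}; ims={c:read_camera(c) for c in cis}
st=r.get_state(); R=Ro.from_quat(st['tool_rot']).as_matrix()
print(st['clock'],st['tool_pos'],np.degrees(np.arctan2(R[1,0],R[0,0])),st['width'],st['wrist_force'])
for n in ('hub_center','hub_keyway'):
  for c in cis: print(n,c,[(np.round(d['uv'],1).tolist(),round(d['confidence'],2)) for d in models.landmark_of(c,n)[:3]])
T=np.array([.5108,.235,0.]); print((R.T@(T-st['tool_pos'])/.3)[:2])
A=cv2.resize(ims['wrist'][130:280,170:340],(450,397),interpolation=cv2.INTER_CUBIC)
B=cv2.resize(ims['side'][190:310,170:275],(347,397),interpolation=cv2.INTER_CUBIC)
save('m.png',np.hstack([A,B]))
E
```

```text
27.25 [0.51108327 0.23538398 0.23856941] -12.335819752641417 0.049309789898450695 [ 1.05307328  0.10385204 -6.17758396]
hub_center top [([135.4, 243.0], 0.79), ([246.4, 189.8], 0.7), ([138.8, 244.5], 0.61)]
hub_center side [([288.6, 251.4], 0.83), ([254.7, 224.0], 0.71), ([235.4, 258.9], 0.66)]
hub_center wrist [([259.3, 242.0], 0.92), ([404.2, 105.8], 0.85), ([254.0, 169.5], 0.73)]
hub_keyway top [([243.5, 189.9], 0.72), ([241.7, 230.9], 0.58), ([134.4, 235.0], 0.53)]
hub_keyway side [([288.9, 241.5], 0.63), ([227.7, 240.6], 0.62)]
hub_keyway wrist [([402.9, 10.9], 0.87), ([254.0, 232.4], 0.69), ([414.4, 99.9], 0.64)]
[5.36260434e-05 1.20250823e-03]
```

View pics/m.png

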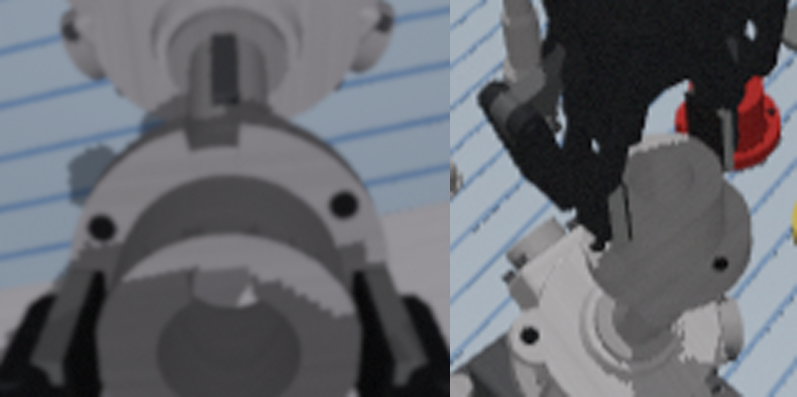

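The wrist crop shows the key at (223,65) on the shaft's centreline (about 228), the flange notch at (214,125) and the boss keyway at (222,285). They line up to within about 1–2°. The side crop shows the hub just above the nose. Lowering it over the nose.

Request:
jog_arm(steps=[0,0,0.04,0,-1,0,0,0.04,0,-1,0,0,0.03,0,-1,0,0,0,0,-1], newtons=25)

```text
clock: 28.05
tool_pos: [0.5109, 0.235, 0.2045]
tool_rot: [0.994, -0.106, -0.001, 0.001]
wrist_force: [0.8, 0.5, -5.7]
width: 0.0489
grasp_force: 38.2
```

Request:
jog_arm(steps=[0,0,0.012,0,-1,0,0,0.012,0,-1,0,0,0,0,-1])

```text
clock: 28.42
tool_pos: [0.5119, 0.2352, 0.1988]
tool_rot: [0.994, -0.106, 0.001, 0.0]
wrist_force: [1.9, -0.0, -6.3]
width: 0.049
grasp_force: 38.2
```

Request:
jog_arm(steps=[0.003,0,0.012,0,-1,0.005,0,0.012,0,-1,0,0,0,0,-1])

```text
clock: 28.8
tool_pos: [0.5153, 0.2346, 0.1933]
tool_rot: [0.994, -0.106, 0.002, -0.0]
wrist_force: [1.5, -2.8, 2.5]
width: 0.0494
grasp_force: 39.0
```

Request:
jog_arm(steps=[0.0067,0,0.0115,0,-1,0.0067,0,0.0115,0,-1,0,0,0,0,-1])

```text
clock: 29.18
tool_pos: [0.5181, 0.2341, 0.1885]
tool_rot: [0.994, -0.106, 0.002, -0.001]
wrist_force: [-9.2, -3.1, 19.7]
width: 0.049
grasp_force: 40.6
```

Request:
jog_arm(steps=[0.004,0,0.008,0,-1,0.004,0,0.008,0,-1,0,0,0,0,-1], newtons=20)

```text
clock: 29.55
tool_pos: [0.5192, 0.234, 0.188]
tool_rot: [0.994, -0.105, 0.002, -0.002]
wrist_force: [-24.5, -2.4, 42.9]
width: 0.049
grasp_force: 42.7
```

```bash
cat > obs.py <<'E'
from fit import *
cs={c:camera_info(c) for c in('top','side','wrist')}
for c in cs: read_camera(c)
st=r.get_state(); Rm=Ro.from_quat(st['tool_rot']).as_matrix(); print(st['clock'],st['tool_pos'].round(4),'az',np.degrees(np.arctan2(Rm[1,0],Rm[0,0])).round(1),st['wrist_force'].round(1),st['torque'].round(2),st['width'],st['grasp_force'])
q=np.load('q.npy'); F=frame(q)
for n,l in (('hub_center',(0,0,0)),('hub_keyway',(.016,0,.022))):
    rays=[]
    for c in cs:
        home=proj(cs[c],q[:3]+F.apply(l),c=='wrist')
        L=[d for d in models.landmark_of(c,n) if np.linalg.norm(d['uv']-home)<(90 if c=='wrist' else 32)]
        print(n,c,'home px',home.round(1),[(np.round(d['uv'],1).tolist(),round(d['confidence'],2)) for d in L[:2]])
        if L: rays.append(ray(cs[c],L[0]['uv'],c=='wrist'))
    if len(rays)>1:
        p,e=tri(rays); print('   in shaft frame (mm, minus home):',(1e3*(F.inv().apply(p-q[:3])-l)).round(1),np.round(e,4))
E
python3 obs.py
```

```text
29.7 [0.5192 0.2341 0.188 ] az -12.0 [-23.4  -2.   43.5] [-1.15  8.26  0.03] 0.048796471983844875 42.69619641825557
hub_center top home px [146.1 236.4] [([144.1, 239.2], 0.68)]
hub_center side home px [230.1 283. ] []
hub_center wrist home px [256.3 203. ] [([258.9, 246.8], 0.97)]
   in shaft frame (mm, minus home): [10.8 -4.8 38.9] [0.0028 0.0028]
hub_keyway top home px [143.2 234.1] [([141.1, 228.7], 0.8)]
hub_keyway side home px [227.1 271.6] [([223.8, 257.4], 0.78)]
hub_keyway wrist home px [254.  214.7] [([252.2, 236.6], 0.67)]
   in shaft frame (mm, minus home): [20.5 -1.5 25. ] [0.0041 0.0021 0.0028]
```

The hub is still upright: the pads hold it too stiffly to pivot, and the reaction is along the shaft. I'll take the load off and open slightly, so it tips onto the shaft between the fingers.

Request:
jog_arm(steps=[-0.008,0,-0.014,0,-1,-0.004,0,-0.008,0,-1,0,0,0,0,-1])

```text
clock: 30.38
tool_pos: [0.5175, 0.2344, 0.1884]
tool_rot: [0.994, -0.106, 0.002, -0.001]
wrist_force: [-2.0, -3.0, 11.5]
width: 0.0488
grasp_force: 39.7
```

Request:
jog_arm(steps=[0,0,0,0,0.2,0,0,0,0,0.24,0,0,0,0,0.24,0,0,0,0,0.24,0,0,0,0,0.24])

```text
clock: 31.0
tool_pos: [0.5165, 0.2343, 0.1861]
tool_rot: [0.994, -0.106, -0.0, 0.0]
wrist_force: [0.0, -1.1, -0.2]
width: 0.053
grasp_force: 0.0
```

```bash
python3 obs.py
```

```text
31.15 [0.5166 0.2343 0.1863] az -12.2 [-0.7 -0.3 -0. ] [-0.04 -0.01  0.01] 0.05298393778962769 0.0
hub_center top home px [146.1 236.4] [([145.1, 243.2], 0.81)]
hub_center side home px [230.1 283. ] [([235.9, 283.0], 0.87)]
hub_center wrist home px [255.7 200. ] [([256.8, 233.6], 0.79)]
   in shaft frame (mm, minus home): [-7.  -1.3 20.2] [0.0029 0.0021 0.0017]
hub_keyway top home px [143.2 234.1] [([140.7, 241.5], 0.55)]
hub_keyway side home px [227.1 271.6] [([240.6, 270.4], 0.58)]
hub_keyway wrist home px [253.5 211.7] [([254.5, 262.8], 0.7)]
   in shaft frame (mm, minus home): [-9.  -2.9 27.5] [0.003  0.0045 0.0031]
```

The hub has tipped and slid down to about 20 mm from home, so it is past the key's end (32 mm) if that holds. Opening wider to free it.

Request:
jog_arm(steps=[0,0,0,0,0.5,0,0,0,0,0.5,0,0,0,0,0.5,0,0,0,0,0.5])

```text
clock: 31.95
tool_pos: [0.5166, 0.2343, 0.1863]
tool_rot: [0.994, -0.106, -0.0, -0.0]
wrist_force: [0.2, -0.0, 1.3]
width: 0.0638
grasp_force: 0.0
```

```bash
python3 obs.py; python3 - <<'E'
from h import *
import pickle
d=models.outline_of('top','hub_center')
for m in d[:4]: v,u=np.nonzero(m['mask']); print(np.round(m['uv']),round(m['confidence'],2),len(u),u.min(),u.max(),v.min(),v.max())
E
```

```text
32.1 [0.5165 0.2343 0.1863] az -12.2 [-0.2 -0.6  1.3] [ 0.04 -0.06 -0.05] 0.06387863934603367 0.0
hub_center top home px [146.1 236.4] [([146.0, 244.0], 0.81)]
hub_center side home px [230.1 283. ] [([237.1, 282.4], 0.61)]
hub_center wrist home px [255.6 200. ] [([259.1, 236.4], 0.91)]
   in shaft frame (mm, minus home): [-7.9 -3.1 21.5] [0.0036 0.0026 0.0022]
hub_keyway top home px [143.2 234.1] [([139.5, 243.7], 0.62)]
hub_keyway side home px [227.1 271.6] [([238.1, 269.3], 0.94), ([230.6, 284.0], 0.74)]
hub_keyway wrist home px [253.4 211.7] [([254.3, 261.0], 0.94)]
   in shaft frame (mm, minus home): [-8.7 -1.7 28.9] [0.0018 0.0024 0.0028]
[147. 248.] 0.74 199 134 158 226 256
[246. 195.] 0.72 473 233 259 181 206
[241. 237.] 0.67 492 225 250 221 247
```

The hub is sitting over-tilted on the key's end, with its keyway about 5° too far towards +y. I'll bring the fingers down around the boss, grip lightly and turn it a few degrees (positive twist).

Request:
jog_arm(steps=[-0.033,0,0.02,0,0.5,0,0,0.02,0,0.5,0,0,0.017,0,0.5,0,0,0,0,0.5])

```text
clock: 32.95
tool_pos: [0.5066, 0.2362, 0.1685]
tool_rot: [0.994, -0.106, -0.0, 0.0]
wrist_force: [0.5, 0.3, -0.3]
width: 0.0639
grasp_force: 0.0
```

Request:
jog_arm(steps=[0,0,0,0,-1,0,0,0,0,-1,0,0,0,0,-1,0,0,0,0,-1], newtons=25)

```text
clock: 33.45
tool_pos: [0.5072, 0.2358, 0.1696]
tool_rot: [0.994, -0.106, 0.0, 0.0]
wrist_force: [0.8, -4.4, 2.6]
width: 0.0495
grasp_force: 26.4
```

Request:
jog_arm(steps=[0,0,0,0.03,-1,0,0,0,0.03,-1,0.003,0,0.006,0,-1,0,0,0,0,-1])

```text
clock: 33.95
tool_pos: [0.508, 0.2369, 0.1697]
tool_rot: [0.988, -0.152, 0.001, -0.001]
wrist_force: [-4.2, -1.9, 11.3]
width: 0.0494
grasp_force: 27.2
```

Request:
jog_arm(steps=[0,0,0,0,0.24,0,0,0,0,0.24,0,0,0,0,0.24,0,0,0,0,0.3])

```text
clock: 34.45
tool_pos: [0.5077, 0.2362, 0.167]
tool_rot: [0.988, -0.153, -0.0, 0.0]
wrist_force: [-0.6, -0.2, 0.2]
width: 0.0553
grasp_force: 0.0
```

```bash
python3 obs.py
```

```text
34.6 [0.5077 0.2362 0.1673] az -17.6 [-0.6  1.2  0.3] [ 0.01 -0.01  0.02] 0.05559268761447568 0.0
hub_center top home px [146.1 236.4] [([144.9, 243.3], 0.67)]
hub_center side home px [230.1 283. ] [([233.8, 282.8], 0.81)]
hub_center wrist home px [252.1 196.7] [([253.2, 235.6], 0.72)]
   in shaft frame (mm, minus home): [-5.8  0.1 21.2] [0.0044 0.0038 0.002 ]
hub_keyway top home px [143.2 234.1] [([137.7, 241.9], 0.48)]
hub_keyway side home px [227.1 271.6] [([238.5, 272.3], 0.67)]
hub_keyway wrist home px [248.5 209.8] [([250.7, 264.1], 0.65)]
   in shaft frame (mm, minus home): [-9.5  1.1 26.6] [0.0032 0.0042 0.0016]
```

Still held up. With the centre of mass beyond the shaft's full-diameter part, the hub has tipped over the taper's corner and jammed at an angle. I'll grip lightly, straighten it by pushing the boss away from the robot, square to the shaft, and then press along the shaft.

Request:
jog_arm(steps=[0,0,0,0,-1,0,0,0,0,-1,0.008,0,-0.004,0,-1,0.01,0,-0.006,0,-1,0,0,0,0,-1], newtons=20)

```text
clock: 35.52
tool_pos: [0.5125, 0.2346, 0.1694]
tool_rot: [0.988, -0.153, -0.001, 0.0]
wrist_force: [-1.3, 2.8, -6.2]
width: 0.0498
grasp_force: 21.9
```

Request:
jog_arm(steps=[0.008,0,-0.003,0,-1,0.008,0,0,0,-1,0,0,0,0,-1])

```text
clock: 35.9
tool_pos: [0.517, 0.2329, 0.1707]
tool_rot: [0.988, -0.153, -0.001, 0.0]
wrist_force: [-2.5, 3.4, -7.2]
width: 0.0496
grasp_force: 22.0
```

```bash
python3 obs.py
```

```text
36.05 [0.517  0.2329 0.1708] az -17.6 [-3.   3.1 -8.1] [1.28 0.85 0.04] 0.0494098534340721 22.189166786292844
hub_center top home px [146.1 236.4] [([142.2, 240.3], 0.51)]
hub_center side home px [230.1 283. ] [([235.6, 278.8], 0.85)]
hub_center wrist home px [251.8 210.2] [([257.6, 236.2], 0.93)]
   in shaft frame (mm, minus home): [ 0.3 -1.1 21.6] [0.0033 0.002  0.0025]
hub_keyway top home px [143.2 234.1] [([141.0, 236.7], 0.52)]
hub_keyway side home px [227.1 271.6] [([231.8, 264.0], 0.94)]
hub_keyway wrist home px [248.3 225. ] [([252.8, 253.3], 0.81)]
   in shaft frame (mm, minus home): [ 4.  -3.1 21.1] [0.0013 0.002  0.0018]
```

The hub is now straight on the shaft (centre within 1 mm of the axis). Pressing along the shaft.

Request:
jog_arm(steps=[0.0067,-0.0007,0.0115,0,-1,0.0067,-0.0007,0.0115,0,-1,0,0,0,0,-1])

```text
clock: 36.72
tool_pos: [0.521, 0.2328, 0.166]
tool_rot: [0.988, -0.152, 0.0, -0.001]
wrist_force: [-8.4, 4.0, -0.8]
width: 0.0492
grasp_force: 22.8
```

Request:
jog_arm(steps=[0.0067,-0.0007,0.0115,0,-1,0,0,0,0,-1])

```text
clock: 36.98
tool_pos: [0.5221, 0.2326, 0.163]
tool_rot: [0.988, -0.152, -0.0, -0.001]
wrist_force: [-13.1, 6.5, 3.2]
width: 0.0492
grasp_force: 23.2
```

Request:
jog_arm(steps=[0.001,0,0.0115,0,-1,0.004,0,0.0115,0,-1,0,0,0,0,-1])

```text
clock: 37.35
tool_pos: [0.5248, 0.2321, 0.156]
tool_rot: [0.988, -0.152, 0.001, -0.001]
wrist_force: [-7.4, 4.5, -0.4]
width: 0.0498
grasp_force: 23.0
```

```bash
python3 obs.py
```

```text
37.5 [0.5249 0.2322 0.156 ] az -17.5 [-7.7  3.3  1. ] [1.72 2.64 0.05] 0.049590795233349826 23.005085356867312
hub_center top home px [146.1 236.4] [([147.4, 236.0], 0.73)]
hub_center side home px [230.1 283. ] [([233.3, 284.7], 0.96)]
hub_center wrist home px [254.3 232.6] [([258.7, 237.8], 0.6)]
   in shaft frame (mm, minus home): [-2.9 -2.2 -0.3] [0.0038 0.0023 0.002 ]
hub_keyway top home px [143.2 234.1] [([143.9, 231.4], 0.6)]
hub_keyway side home px [227.1 271.6] [([229.5, 269.1], 0.8)]
hub_keyway wrist home px [250.8 252.3] [([253.1, 255.6], 0.9)]
   in shaft frame (mm, minus home): [ 3.7 -2.6  2.8] [0.0042 0.0037 0.0016]
```

The hub has slid down over the key; its centre now measures about at home. Releasing.

Request:
jog_arm(steps=[0,0,0,0,0.22,0,0,0,0,0.26,0,0,0,0,0.4,0,0,0,0,0.4])

```text
clock: 38.3
tool_pos: [0.5252, 0.2311, 0.1543]
tool_rot: [0.988, -0.153, 0.0, 0.0]
wrist_force: [-0.2, 0.4, 0.6]
width: 0.0598
grasp_force: 0.0
```

```bash
python3 obs.py
```

```text
38.45 [0.525  0.2313 0.1541] az -17.6 [-0.2 -0.1 -0.1] [-0.   -0.03  0.01] 0.059616931697192586 0.0
hub_center top home px [146.1 236.4] [([148.0, 236.9], 0.68)]
hub_center side home px [230.1 283. ] [([229.2, 286.8], 0.69)]
hub_center wrist home px [252.9 234.9] [([253.9, 236.7], 0.64)]
   in shaft frame (mm, minus home): [-4.3  0.2 -4.8] [0.0032 0.0031 0.0027]
hub_keyway top home px [143.2 234.1] [([145.5, 234.9], 0.48)]
hub_keyway side home px [227.1 271.6] [([229.4, 271.7], 0.94), ([237.2, 277.1], 0.39)]
hub_keyway wrist home px [249.3 255.2] [([255.1, 292.0], 0.64), ([255.1, 254.9], 0.62)]
   in shaft frame (mm, minus home): [-0.7 -2.8 12.8] [0.0077 0.0049 0.0058]
```

Request:
jog_arm(steps=[0,0,0,0,-1,0,0,0,0,-1,0,0,0,0,-1,0.005,0,0.009,0,-1,0,0,0,0,-1])

```text
clock: 39.38
tool_pos: [0.5251, 0.2317, 0.1543]
tool_rot: [0.988, -0.152, -0.0, -0.001]
wrist_force: [-13.3, 2.5, 19.4]
width: 0.0492
grasp_force: 22.4
```

Request:
jog_arm(steps=[0.005,0,0.009,0,-1,0,0,0,0,-1])

```text
clock: 39.62
tool_pos: [0.5276, 0.2311, 0.1526]
tool_rot: [0.988, -0.152, 0.001, -0.001]
wrist_force: [-11.4, 0.4, 21.7]
width: 0.0499
grasp_force: 21.9
```

Pressing meets firm resistance at once (22 N), so it is seated. Opening, withdrawing, and checking with a clear view.

Request:
jog_arm(steps=[0,0,0,0,0.3,0,0,0,0,0.6,0,0,0,0,0.6,0,0,0,0,0.6])

```text
clock: 40.12
tool_pos: [0.5277, 0.2303, 0.1482]
tool_rot: [0.988, -0.153, -0.0, 0.0]
wrist_force: [0.3, 0.1, -0.5]
width: 0.0681
grasp_force: 0.0
```

Request:
jog_arm(steps=[-0.02,0,-0.05,0,0.6,0,0,-0.1,0,0.6,0,0,-0.15,0,0.6,0,0,-0.15,0,0.6,-0.1,0,-0.1,0,0.6])

```text
clock: 40.75
tool_pos: [0.494, 0.2411, 0.3164]
tool_rot: [0.988, -0.154, 0.001, -0.001]
wrist_force: [-0.3, 1.1, -0.3]
width: 0.0683
grasp_force: 0.0
```

Request:
jog_arm(steps=[-0.12,0.1,0,0,0.6,-0.12,0.1,0,0,0.6,0,0,0,0,0.6,0,0,0,0,0.6])

```text
clock: 41.25
tool_pos: [0.4066, 0.206, 0.3147]
tool_rot: [0.988, -0.153, 0.001, -0.001]
wrist_force: [1.0, 0.6, -0.4]
width: 0.0686
grasp_force: 0.0
```

```bash
python3 obs.py; python3 - <<'E'
from fit import *
q=np.load('q.npy'); F=frame(q); read_camera('top'); read_camera('side')
for c in('top','side'):
    ci=camera_info(c)
    # expected flange outline at home and 10 mm short
    for off in (0,.010,.030):
        P=np.array([proj(ci,q[:3]+F.apply((R*np.cos(a),R*np.sin(a),z+off)),False) for R,z in((.036,-.022),(.036,-.010),(.025,.022)) for a in np.linspace(0,6.28,60)])
        print(c,off,'expected bbox',P.min(0).round(),P.max(0).round())
    for m in models.outline_of(c,'hub_center')[:4]: v,u=np.nonzero(m['mask']); print(c,np.round(m['uv']),round(m['confidence'],2),u.min(),v.min(),u.max(),v.max())
    for n in('bar_center','jaw_center'):
        for d in models.landmark_of(c,n)[:1]: print(n,atz(ci,d['uv'],{'bar_center':.006,'jaw_center':.032}[n]).round(3),round(d['confidence'],2))
E
```

```text
41.4 [0.4071 0.2062 0.3135] az -17.6 [ 1.8  0.9 -0.2] [ 0.02 -0.09  0.02] 0.06826812419635565 0.0
hub_center top home px [146.1 236.4] [([148.5, 238.3], 0.55)]
hub_center side home px [230.1 283. ] [([230.5, 285.3], 0.72)]
hub_center wrist home px [196.6  69.2] [([199.6, 76.0], 0.75), ([194.2, 68.5], 0.15)]
   in shaft frame (mm, minus home): [-6.3 -1.5 -3.5] [0.003  0.0037 0.0036]
hub_keyway top home px [143.2 234.1] [([143.9, 235.1], 0.67)]
hub_keyway side home px [227.1 271.6] [([230.3, 273.4], 0.59)]
hub_keyway wrist home px [189.5  64.1] [([192.4, 64.9], 0.58), ([195.3, 69.3], 0.3)]
   in shaft frame (mm, minus home): [-3.7 -1.8 -2.2] [0.0009 0.0017 0.0013]
top 0 expected bbox [133. 219.] [164. 250.]
top 0.01 expected bbox [131. 220.] [162. 252.]
top 0.03 expected bbox [128. 224.] [160. 256.]
top [245. 194.] 0.89 233 181 258 206
top [242. 235.] 0.78 224 222 250 246
top [152. 235.] 0.67 134 219 163 250
bar_center [ 0.425 -0.212  0.006] 0.97
jaw_center [ 0.622 -0.296  0.032] 0.72
side 0 expected bbox [204. 262.] [250. 309.]
side 0.01 expected bbox [205. 260.] [252. 308.]
side 0.03 expected bbox [208. 257.] [256. 306.]
side [253. 226.] 0.78 238 208 269 240
side [288. 257.] 0.77 273 241 307 272
side [226. 290.] 0.69 205 262 250 309
side [208. 315.] 0.55 162 255 264 364
bar_center [ 0.43  -0.215  0.006] 0.77
jaw_center [0.59  0.138 0.032] 0.33
```

From both cameras the hub's outline matches the home position to within a pixel: top 134–163 x 219–250 against an expected 133–164 x 219–250, and side 205–250 x 262–309 against 204–250 x 262–309. The bar lies on the bench and the jaw coupling is in place, so I'm handing in.

```bash
python3 -c "
from plant import r
print(r.job_done())"
```

```text
the job is handed in; nothing more can be done
None
```

The job is handed in, though no verdict came back: the keeper bar lies flat on the bench, the drive hub sits over its key at home on the pump shaft and is released, and the jaw coupling is still on its peg.

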